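Turn the condiment carousel to the ball-knob jar and hold it

ROBOT

A 6-joint arm with a two-finger parallel gripper is mounted at the origin on the work surface. World frame = base frame: x ahead of the robot, y to its left, z up, the work surface at z = 0. Lengths are in m, angles in rad, forces in N, time in s.
With the tool pointing down it reaches from about 0.225 to 0.875 m from the base axis. Payload 3.4 kg.
Tool frame: the origin (TCP) lies on the centre line of the jaws, within the pads' length; the fingertips stand 17 mm ahead of it and the grasp point (between the pads) lies 2 mm behind it (nose_length is the distance from the TCP to the fingertips, in m); z points along the fingers, y is the line along which they close (so a half turn about z gives the same grasp; the last joint's range is limited). The gripper opens to 85 mm and grips with 20 to 120 N. Pads are 22 mm wide; open, the fingers measure 114 mm over their backs; the gripper's body (76 mm by 85 mm) begins 54 mm behind the grasp point. The pads swing forward as they close: fully open they stand 13 mm farther back than shut.
Start: joints at [-1.385, 0.276, 1.505, -0, 1.361, -0.121], TCP at [0.174, -0.548, 0.218] pointing down, gripper open.
Joint ranges: [-2.89, 2.89], [-0.75, 2.08], [0.22, 2.7], [-1.18, 4.32], [0.11, 2.71], [-2.7, 2.7]. Speed limits (rad/s): [2.57, 2.57, 3.14, 3.14, 3.14, 3.14].

INTERFACE

Orientations are given as a unit quaternion [w, x, y, z].
In Python, from rig import get_state, get_image, sign_off, find_in, place_of, nose_length gives the robot as it stands.
- The arm moves only by the tool apply_moves, never from a script. Its argument "deltas" is one flat list of numbers, 5 for each row, row after row: the finger opening in mm, from 0 to 85.4, then the shift along the tool's x, y, z in mm, then the turn about the tool's z in degrees. A call has 1 to 12 rows; each row is the pose to reach, as a shift and turn from the pose commanded when the call began, along the tool's axes at that moment; what a row does not reach only later rows make up. A row lasts 1/12 s, in which the tool goes at most 41.7 mm and 7.16 degrees, less where a joint would pass 70% of its speed; a pose out of reach is approached as far as the arm can. A call with a gripper value outside its range is refused whole. The fingers move at their own pace and stop on an object; "squeeze" is the grip in N (left out, the last holds). Time passes only in rows, so rows that repeat a pose let the fingers close. It gives the time, the measured TCP pose, the force, the opening and the grip force at its end, in the units of the state.
- get_state(): the state, without advancing time (a new reading comes with each control period).
- get_image(name): name is "scene" or "top"; returns a dict with "frame" (480x640x3 uint8, red, green, blue), "K" (3x3 intrinsics, pixels), "position" and "orientation" of the camera in the world. Camera axes: x right, y down, z forward; pixel columns grow to the right and rows downward; lengths in m; the calibration is good to about 2 mm. A picture is of the moment at which its call begins. There is no depth.
- sign_off(): hands the job in; it is judged then, once.
Trained networks look in a picture, given as the dict that the camera call returned (one of the last four; its "shot" number tells which), for a name from the list of things; names that differ only in an ending like _2 or _b are one class to them, and where a whole thing is asked for, a point or a joint stands for the part that bears it (a point fixed in the world has none). Each returns a list of dicts, best first, with "score" (0 to 1); they miss things now and then, are a little off and sometimes report something else, mostly with a low value. They report only what shows in the picture. A call takes as long as a camera call.
- find_in(query, picture): "point" ([column, row] in pixels, amid what is visible of it).
- place_of(query, picture): "point" ([column, row] in pixels: a listed point, or the origin of a listed thing).
The state is a dict: "clock": time; "qpos": joint angles; "qd": joint speeds; "effort": joint torques, N m; "position": TCP position; "ee_rot": TCP orientation; "contact_force": force on the tool from outside, world axes, zero at the start; "moment": the same for the moment, N m; "width": finger opening in m; "gripper_force": force on a finger pad.
Only numpy, scipy, OpenCV 4.12 (cv2) and the standard library are available. Lean on these libraries where they do the work, as an engineer would, in place of code of your own. Each camera call takes 0.05 s, during which the arm holds its last target. There are 200 camera calls.

TASK

Turn the carousel, without spinning it fast, until the jar with the round ball knob on its lid faces the front, squarely in line with the dark tongue that sticks out of the carousel's foot, and hold the turntable still there. Finish while still holding it: do not let go at the end. Keep the little bowl upright in the middle of the turntable, and leave the two mugs, the tumbler and the spoon around the carousel where they are.

Things in the scene. Friction and masses are not known exactly. Their poses are not given: they have to be found in the camera images.
- foot: the carousel's fixed foot on the counter, a dark disc of 200 mm diameter mostly hidden under the turntable; it does not move. Origin: on the turntable's axis, at the counter's surface. Its -x axis is the carousel's front: there a flat dark tongue, 26 mm wide and 10 mm high, reaches out to 185 mm from the axis, 45 mm beyond the turntable's rim. z is up
- tongue_tip (a point): middle of the tongue's outer end, on its upper face, 10 mm above the counter, 185 mm in front of the axis: it marks the front
- platter: the turntable, a light wooden disc, 280 mm diameter, upper face 34 mm above the counter, with five white containers fixed on it, 72 degrees apart, 95 mm from the axis. Turns both ways, drag about 0.12 N m, and stays where left; 1.3 to 2.3 kg. Origin: on the axis at counter height; -x points from the axis to the ball-knob jar; z up
- flat_lid (a point): top centre of the round jar with flat lid, 66 mm diameter, 112 mm above the counter; next to the ball-knob jar, anticlockwise from above
- canister (a point): top centre of the square canister, 56 mm wide, 124 mm above the counter; second anticlockwise
- bottle (a point): top centre of the narrow-necked bottle with stopper, 54 mm diameter at its foot, 151 mm above the counter; third anticlockwise
- bar_lid (a point): top centre of the straight bar (50 mm long, 12 mm thick) on the lid of the low round jar, 66 mm diameter, 118 mm above the counter; next to the ball-knob jar, clockwise
- knob (a point): centre of the wooden ball on the lid of the ball-knob jar, 146 mm above the counter, 95 mm from the turntable's axis. The ball has 30 mm diameter and stands on a 14 mm thick neck that shows 13 mm between it and the 66 mm lid, whose top is 118 mm above the counter. Fixed to jar and turntable: grip it lightly (20 N) and lead it round the axis; a hard grip off the circle strains
- bowl: small white bowl standing loose on the middle of the turntable, 68 mm rim diameter, 45 mm high, rim 79 mm above the counter. Origin: centre of its underside; z is up
- mug1: white mug with a handle at its +y side, 78 mm diameter, 92 mm high, standing on the counter about 235 mm from the carousel's axis, to the left (+y) in the foot's frame. Origin: centre of its underside
- mug2: blue mug with a handle at its +y side, 80 mm diameter, 88 mm high, about 235 mm from the axis, to the right (-y) in the foot's frame. Origin: centre of its underside
- tumbler: clear tumbler, 68 mm diameter, 100 mm high, to the right. Origin: centre of its underside
- spoon: steel spoon 170 mm long lying flat on the counter to the right, between robot and carousel. Origin on the counter, near its middle

How it is judged:
At the end, for the whole second after the job is handed in: The knob stands at the front, within 14 mm (8 degrees) either side of the line from axis to tongue; the turntable is at rest (under 0.1 rad/s) and the fingers still hold or press it with over 1 N; the bowl is upright on it, within 30 mm of its middle (x of knob in the frame of foot below -0.05 m and y of knob in the frame of foot between -0.014 and 0.014 m and angular speed of platter below 0.1 rad/s and contact force between the fingers and platter above 1 N and angle between bowl's own z axis and vertical below 0.2 rad and horizontal distance between bowl and foot below 0.03 m and height (world z) of bowl above 0.028 m); the arm keeps its last pose, push and grip.
It fails at once if the turntable is spun fast (over 2.5 rad/s) (angular speed of platter above 2.5 rad/s).
It fails at once if the bowl on the turntable is tipped over 30 degrees or pushed off the middle by 40 mm (angle between bowl's own z axis and vertical above 0.52 rad or horizontal distance between bowl and foot above 0.04 m).
It fails at once if a mug, the tumbler or the spoon is shifted by more than 30 mm (distance of any of mug1, mug2, tumbler, spoon from where it was at the start of the episode above 0.03 m).
It also fails if it takes over 45 s, if anything falls off the work surface, if the arm or the gripper's body presses on something with over 40 N, if the wrist force passes 120 N, or if a joint passes its speed limit or range.

## Working session

There is one attempt and no reset: what is moved stays moved. The work goes in short steps, Python scripts to look and compute and a tool call to move; the robot and the scene stay as the last step left them, time stands still between calls to the robot, and variables do not carry over. Pictures are saved under pics/ and viewed, at most 10 in all, crops included, and the job is handed in when it is done.

Besides the shell and the picture viewer there is one more tool, called after "Request:" as name(argument=value, ...) on one line, values as JSON. apply_moves: Moves the arm, as the interface text tells. Its arguments: {"type":"object","properties":{"deltas":{"type":"array"},"squeeze":{"type":"number"}},"required":["deltas"]}

```bash
mkdir -p pics; cat > h.py <<'E'
from rig import *
import numpy as np, cv2
from scipy.spatial.transform import Rotation as R
def rot(q): return R.from_quat([q[1],q[2],q[3],q[0]]).as_matrix()
def ray(im,p):
    d=rot(im["orientation"])@np.linalg.solve(im["K"],[p[0],p[1],1]); return np.array(im["position"]),d
def atz(im,p,z):
    o,d=ray(im,p); return o+d*(z-o[2])/d[2]
def proj(im,P):
    c=rot(im["orientation"]).T@(np.array(P)-im["position"]); u=im["K"]@c; return u[:2]/u[2]
E
python3 - <<'E'
from h import *
H=dict(tongue_tip=.01,foot=0,platter=0,knob=.146,flat_lid=.112,canister=.124,bottle=.151,bar_lid=.118,bowl=.034,mug1=0,mug2=0,tumbler=0,spoon=0)
for n in("scene","top"):
    im=get_image(n); cv2.imwrite(f"pics/{n}0.png",im["frame"][:,:,::-1]); print(n,np.round(im["position"],3))
    for k,z in H.items():
        for r in place_of(k,im)[:2]: print(k,round(r["score"],2),np.round(r["point"]),np.round(atz(im,r["point"],z),3))
s=get_state(); print(s["position"],s["ee_rot"],nose_length)
E
```

```text
scene [ 1.145 -0.18   1.171]
tongue_tip 0.65 [336. 236.] [0.411 0.002 0.01 ]
foot 0.71 [330. 288.] [ 0.574 -0.054  0.   ]
foot 0.7 [357. 284.] [0.579 0.024 0.   ]
platter 0.81 [328. 287.] [ 0.571 -0.059  0.   ]
knob 0.58 [294. 261.] [ 0.549 -0.145  0.146]
knob 0.56 [328. 286.] [ 0.641 -0.073  0.146]
flat_lid 0.75 [316. 299.] [ 0.653 -0.107  0.112]
flat_lid 0.73 [317. 240.] [ 0.477 -0.07   0.112]
bottle 0.87 [356. 245.] [0.539 0.024 0.151]
bottle 0.66 [243. 223.] [ 0.403 -0.262  0.151]
bar_lid 0.64 [316. 240.] [ 0.481 -0.073  0.118]
bar_lid 0.55 [338. 233.] [ 0.47  -0.01   0.118]
bowl 0.87 [328. 281.] [ 0.569 -0.06   0.034]
bowl 0.5 [326. 288.] [ 0.589 -0.069  0.034]
mug1 0.86 [249. 286.] [ 0.52  -0.284  0.   ]
mug1 0.57 [414. 303.] [0.672 0.166 0.   ]
mug2 0.86 [249. 286.] [ 0.52  -0.284  0.   ]
mug2 0.57 [414. 303.] [0.672 0.166 0.   ]
tumbler 0.77 [179. 248.] [ 0.346 -0.476  0.   ]
spoon 0.62 [243. 221.] [ 0.285 -0.273  0.   ]
top [ 0.377 -0.04   1.686]
tongue_tip 0.87 [300. 268.] [0.398 0.009 0.01 ]
foot 0.75 [326. 206.] [ 0.566 -0.065  0.   ]
platter 0.86 [326. 206.] [ 0.569 -0.066  0.   ]
platter 0.18 [303. 269.] [0.396 0.001 0.   ]
knob 0.93 [363. 207.] [ 0.548 -0.156  0.146]
flat_lid 0.92 [343. 165.] [ 0.66  -0.112  0.112]
flat_lid 0.68 [291. 217.] [0.529 0.026 0.112]
canister 0.87 [301. 174.] [ 0.636 -0.003  0.124]
bottle 0.97 [291. 214.] [0.533 0.024 0.151]
bar_lid 0.7 [327. 237.] [ 0.475 -0.066  0.118]
bowl 0.86 [325. 203.] [ 0.571 -0.064  0.034]
mug1 0.85 [411. 226.] [ 0.506 -0.299  0.   ]
mug1 0.8 [246. 176.] [0.655 0.151 0.   ]
mug2 0.85 [411. 226.] [ 0.506 -0.299  0.   ]
mug2 0.8 [246. 176.] [0.655 0.151 0.   ]
tumbler 0.63 [482. 287.] [ 0.336 -0.489  0.   ]
[ 0.17366613 -0.54818893  0.21762968] [4.17217098e-05 9.88258745e-01 1.52789566e-01 4.63735126e-07] 0.017
```

View pics/scene0.png

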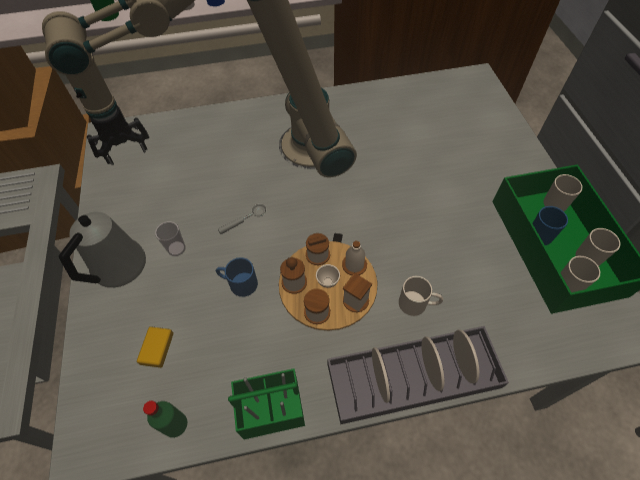

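View pics/top0.png

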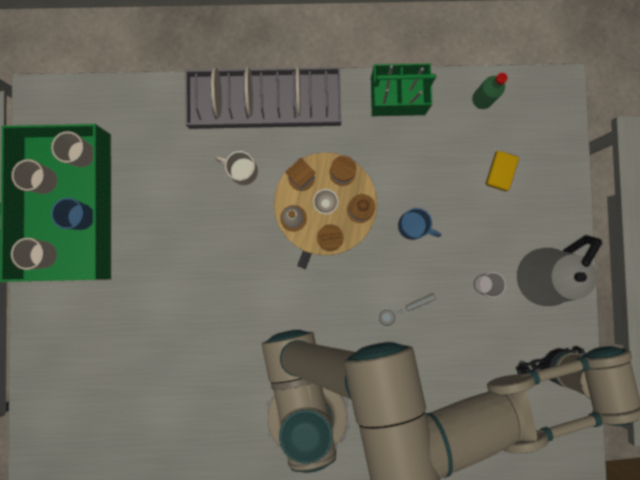

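The pictures agree with the network points. The five jar tops average to an axis of about (0.570, -0.063). The knob is at (0.549, -0.156), an angle of 257°; in the pictures that is scene (293,263) and top (363,207). The dark tongue, top (303,262), lies at about 157.5°. So the platter must turn about 99.5° clockwise. I'm approaching above the knob with the jaws tangential.

Request:
apply_moves(deltas=[70,34,-19,0,-5,70,68,-37,0,-10,70,102,-56,0,-15,70,136,-75,0,-20,70,170,-93,0,-25,70,204,-112,0,-30,70,238,-130,0,-35,70,272,-149,0,-40,70,306,-168,0,-45,70,340,-186,0,-50,70,374,-205,0,-55,70,408,-224,0,-59.4], squeeze=20)

```text
clock: 2.4
position: [0.4961, -0.2098, 0.2178]
ee_rot: [0.0, 0.781, 0.624, 0.0]
contact_force: [0.5, -1.1, -0.3]
width: 0.0697
gripper_force: 0.0
```

Request:
apply_moves(deltas=[60,22,13,0,0,60,44,27,0,0,60,66,40,10,0,60,66.4,40,25,0,60,66.4,40,35,0,60,66.4,40,35,0])

```text
clock: 2.9
position: [0.5472, -0.1549, 0.1801]
ee_rot: [-0.002, 0.782, 0.623, -0.002]
contact_force: [-0.1, -0.4, -0.4]
width: 0.06
gripper_force: 0.0
```

```bash
python3 - <<'E'
from h import *
s=get_state(); print(s["position"],s["qpos"],s["contact_force"])
im=get_image("scene")
P=np.array(s["position"]); u=proj(im,P).round().astype(int)
for k,z in dict(knob=.146,tongue_tip=.01).items():
    for r in place_of(k,im)[:2]: print(k,r["score"],r["point"],atz(im,r["point"],z))
print(u,proj(im,[.5487,-.1556,.146]))
f=im["frame"][190:340,210:410,::-1]; cv2.imwrite("pics/c1.png",cv2.resize(f,None,fx=4,fy=4,interpolation=cv2.INTER_CUBIC))
E
```

```text
[ 0.54716571 -0.1549487   0.18007945] [-3.97940424e-01  2.92748162e-01  1.57620030e+00 -5.61257233e-04
  1.27804831e+00 -1.71235543e-01] [-0.14403218 -0.43748021 -0.4123811 ]
knob 0.74 [291.3, 260.1] [ 0.54572412 -0.15171352  0.146     ]
tongue_tip 0.75 [339.6, 234.9] [0.40980596 0.01259281 0.01      ]
[289 254] [290.03123649 261.33605451]
```

View pics/c1.png

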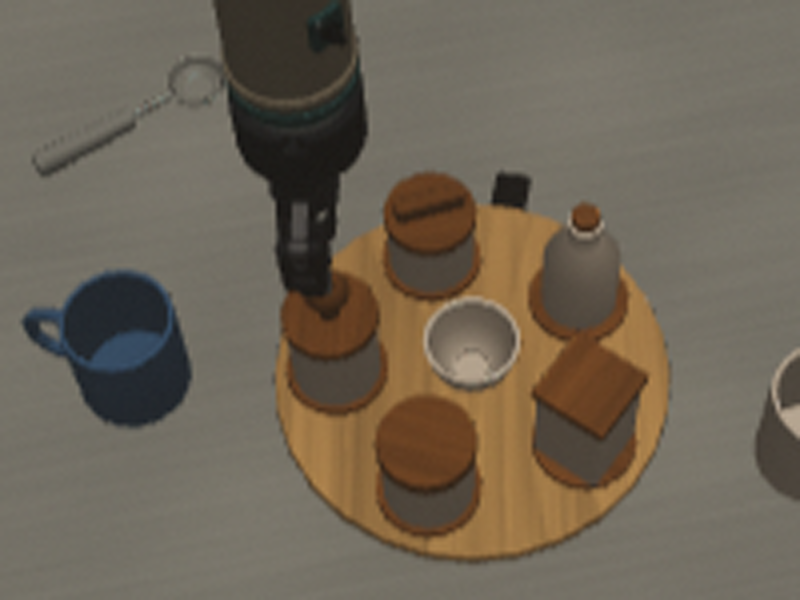

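Ball knob is at crop (328,292), which is scene (292,263). That agrees with the prediction to within a few mm, and the open jaws are just above and around it. Next I descend and close.

Request:
apply_moves(deltas=[60,0,0,12,0,60,0,0,24,0,60,0,0,35,0,60,0,0,41,0,60,0,0,41,0,45,0,0,41,0,35,0,0,41,0,24,0,0,41,0,20,0,0,41,0,20,0,0,41,0,20,0,0,41,0,20,0,0,41,0], squeeze=20)

```text
clock: 4.05
position: [0.5499, -0.1563, 0.1425]
ee_rot: [0.001, 0.783, 0.622, 0.001]
contact_force: [1.0, -0.9, 5.7]
width: 0.0203
gripper_force: 3.1
```

```bash
python3 - <<'E'
from h import *
s=get_state(); print(s["position"],s["contact_force"],s["moment"],s["width"],s["gripper_force"])
o=[]
for n in("scene","top"):
    im=get_image(n)
    for k,z in dict(knob=.146,flat_lid=.112,canister=.124,bottle=.151,bar_lid=.118).items():
        for r in place_of(k,im)[:1]:
            p=atz(im,r["point"],z)-[.57,-.063,0]; print(n,k,round(r["score"],2),p.round(3),np.degrees(np.arctan2(p[1],p[0])).round(1)%360)
    u=proj(im,[.549,-.155,.146]).astype(int); print(u,proj(im,s["position"]))
    o.append(cv2.resize(im["frame"][u[1]-35:u[1]+35,u[0]-28:u[0]+28,::-1],(400,500),interpolation=cv2.INTER_CUBIC))
cv2.imwrite("pics/c2.png",np.hstack(o))
E
```

```text
[ 0.54988555 -0.15625739  0.14253367] [ 0.99162972 -0.85515048  5.6966051 ] [-0.13339556 -0.18924307 -0.0416    ] 0.020257146037688033 3.060714974999428
scene knob 0.72 [-0.024 -0.086  0.146] 254.2
scene flat_lid 0.72 [ 0.081 -0.045  0.112] 331.0
scene canister 0.82 [0.072 0.068 0.124] 43.6
scene bottle 0.77 [-0.034  0.091  0.151] 110.2
scene bar_lid 0.96 [-0.09  -0.011  0.118] 187.2
[290 261] [289.95737823 262.42257016]
top knob 0.58 [-0.014 -0.093  0.146] 261.3
top flat_lid 0.86 [ 0.085 -0.05   0.112] 329.6
top canister 0.63 [0.07  0.052 0.124] 36.5
top bottle 0.84 [-0.046  0.085  0.151] 118.6
top bar_lid 0.85 [-0.088 -0.01   0.118] 186.7
[362 206] [362.46921802 205.84771244]
```

View pics/c2.png

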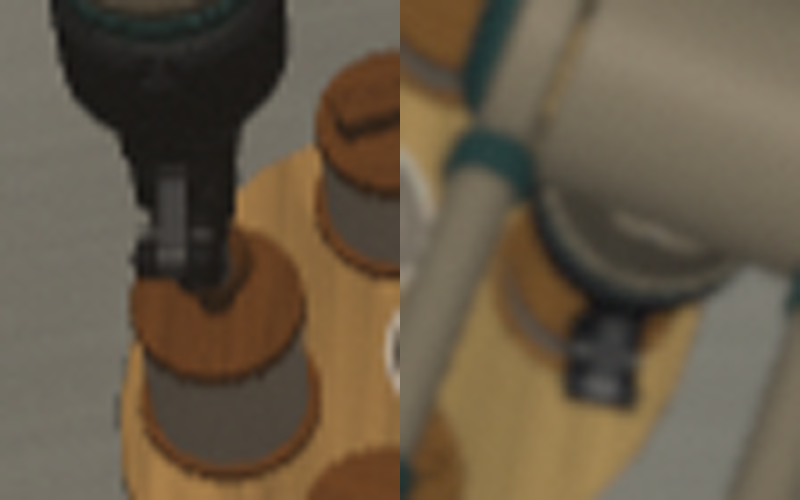

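```bash
python3 - <<'E'
from h import *
im=get_image("scene"); s=get_state()
print(atz(im,(292.7,268.4),.118), s["clock"])
# sub-pixel overlay test: lid circle for candidate centres + fingertips, ball circle
f=cv2.resize(im["frame"][215:295,240:370,::-1],None,fx=6,fy=6,interpolation=cv2.INTER_CUBIC)
t=np.linspace(0,2*np.pi,60)
def circ(c,r,z,col,q=t):
    pts=np.array([(proj(im,[c[0]+r*np.cos(a),c[1]+r*np.sin(a),z])-[240,215]+.5)*6 for a in q]); cv2.polylines(f,[pts.round().astype(int)],True,col,1)
ax=np.array([.570,-.063])
circ(ax,.14,.034,(0,255,0))
for a,z in((257,.118),(329,.112)):
    c=ax+.095*np.array([np.cos(np.radians(a)),np.sin(np.radians(a))]); circ(c,.033,z,(0,255,0))
    if a==257: circ(c,.015,.146,(255,0,0))
circ(s["position"][:2],.011,.1255,(0,0,255))
cv2.imwrite("pics/c3.png",f)
E
```

```text
[ 0.55534358 -0.15159939  0.118     ] 4.7
```

View pics/c3.png

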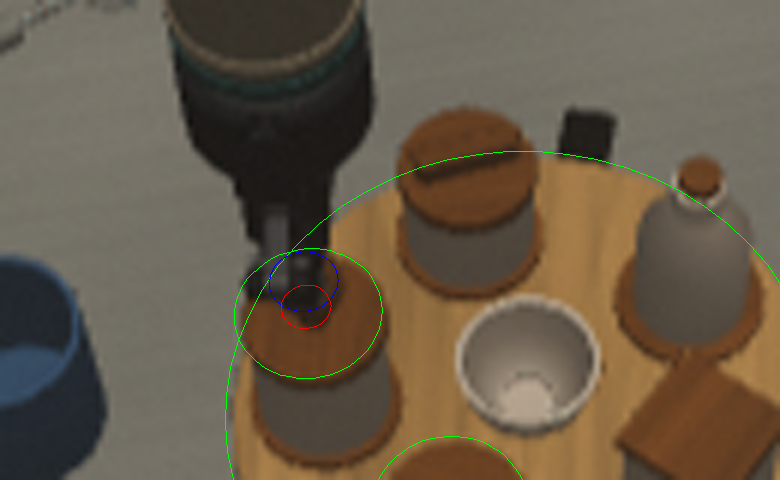

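The overlay shows the real jar about 1 px (3 mm) further toward +y than my model, so the jaws sit a bit outward. The 20 mm opening with an upward force suggests the tips are on the lid, below the ball. I'll open, shift inward and up, and grip again.

Request:
apply_moves(deltas=[35,0,0,0,0,50,0,0,0,0,50,2,0,-5,0,50,4,0,-9,0,50,4,0,-9,0,35,4,0,-9,0,25,4,0,-9,0,18,4,0,-9,0,18,4,0,-9,0,18,4,0,-9,0,18,4,0,-9,0], squeeze=20)

```text
clock: 5.62
position: [0.5497, -0.1519, 0.1505]
ee_rot: [-0.0, 0.783, 0.622, -0.0]
contact_force: [0.0, 0.3, 0.1]
width: 0.0182
gripper_force: 0.0
```

```bash
python3 - <<'E'
from h import *
im=get_image("scene"); s=get_state(); p=np.array(s["position"]); M=rot(s["ee_rot"])
f=cv2.resize(im["frame"][225:285,260:330,::-1],None,fx=10,fy=10,interpolation=cv2.INTER_CUBIC)
def px(P): return tuple(((proj(im,P)-[260,225]+.5)*10).round().astype(int).tolist())
for z,c in((-.002,(255,255,0)),(.017,(0,0,255))):
    for y in(-.0091,.0091):
        cv2.line(f,px(p+M@[-.011,y,z]),px(p+M@[.011,y,z]),c,1)
cv2.imwrite("pics/c4.png",f); print(s["qpos"])
for r in place_of("knob",im)[:2]: print(r, px(atz(im,r["point"],.146)))
E
```

```text
[-3.91448215e-01  3.13970365e-01  1.62250657e+00 -1.03189712e-04
  1.20522118e+00 -1.64098755e-01]
{'point': [293.4, 258.8], 'score': 0.85} (339, 343)
{'point': [179.9, 249.2], 'score': 0.6} (-796, 247)
```

View pics/c4.png

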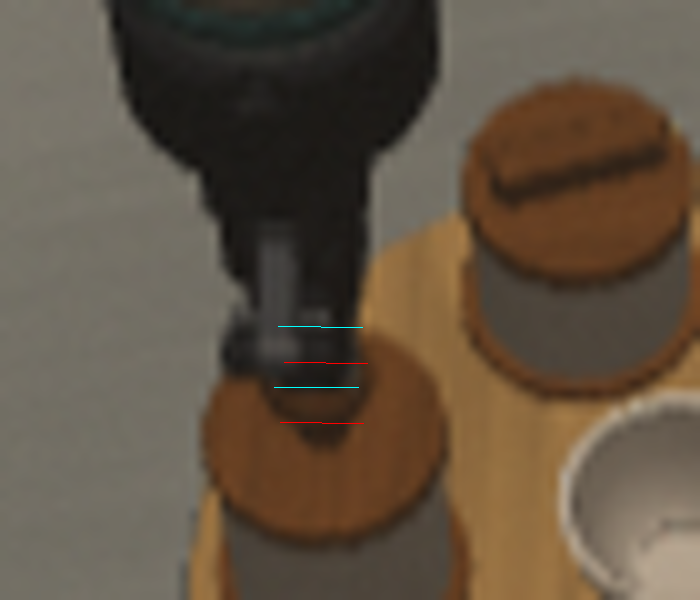

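The picture shows the ball's lower half (crop 265–370, down to row 420) free below the finger tips (row ~385). So the pads were too high rather than too low. I'll reopen, go lower and grip again.

Request:
apply_moves(deltas=[35,0,0,0,0,50,0,0,0,0,50,0,0,5,0,50,0,0,9,0,50,0,0,13,0,50,0,0,13,0,35,0,0,13,0,25,0,0,13,0,18,0,0,13,0,18,0,0,13,0,18,0,0,13,0], squeeze=20)

```text
clock: 6.63
position: [0.5502, -0.152, 0.1376]
ee_rot: [0.0, 0.783, 0.622, 0.0]
contact_force: [1.2, -0.2, -1.8]
width: 0.0246
gripper_force: 17.9
```

Request:
apply_moves(deltas=[35,0,0,0,0,45,0,0,0,0,45,0,0,4,0,45,0,0,7,0,45,0,0,7,0,32,0,0,7,0,22,0,0,7,0,22,0,0,7,0,22,0,0,7,0])

```text
clock: 7.38
position: [0.5499, -0.1519, 0.1306]
ee_rot: [0.0, 0.783, 0.622, 0.0]
contact_force: [0.8, 0.2, -1.8]
width: 0.0281
gripper_force: 19.9
```

Gripped: 28 mm opening with 20 N. Leading it clockwise, 36° first.

Request:
apply_moves(deltas=[22,0.1,-4.8,0,3,22,0.5,-9.7,0,6,22,1.1,-14.5,0,9,22,2.0,-19.3,0,12,22,3.2,-24.0,0,15,22,4.5,-28.6,0,18,22,6.2,-33.2,0,21,22,8.0,-37.7,0,24,22,10.1,-42.0,0,27,22,12.4,-46.3,0,30,22,14.9,-50.4,0,33,22,17.7,-54.4,0,36])

```text
clock: 8.38
position: [0.5011, -0.1223, 0.1306]
ee_rot: [0.0, 0.937, 0.349, 0.0]
contact_force: [2.2, 0.3, -1.8]
width: 0.0281
gripper_force: 20.4
```

Request:
apply_moves(deltas=[22,0.1,-4.8,0,3,22,0.5,-9.7,0,6,22,1.1,-14.5,0,9,22,2.0,-19.3,0,12,22,3.2,-24.0,0,15,22,4.5,-28.6,0,18,22,6.2,-33.2,0,21,22,8.0,-37.7,0,24,22,10.1,-42.0,0,27,22,12.4,-46.3,0,30,22,14.9,-50.4,0,33,22,17.7,-54.4,0,36])

```text
clock: 9.38
position: [0.4788, -0.0697, 0.1306]
ee_rot: [0.0, 0.999, 0.042, 0.0]
contact_force: [0.7, -0.6, -3.0]
width: 0.0279
gripper_force: 20.4
```

```bash
python3 - <<'E'
from h import *
s=get_state(); print(s["position"],s["qpos"][5],s["width"])
for n in("scene","top"):
    im=get_image(n)
    for k,z in dict(knob=.146,flat_lid=.112,canister=.124,bottle=.151,bar_lid=.118,bowl=.034,tongue_tip=.01,platter=0,foot=0).items():
        for r in place_of(k,im)[:1]:
            P=atz(im,r["point"],z); p=P-[.57,-.0615,0]; print(n,k,round(r["score"],2),P.round(3),np.degrees(np.arctan2(p[1],p[0])).round(1)%360)
E
```

```text
[ 0.47883622 -0.06970441  0.13057143] 1.1981180643726095 0.027918450424260093
scene knob 0.79 [ 0.47  -0.063  0.146] 180.7
scene flat_lid 0.66 [ 0.557 -0.154  0.112] 262.0
scene canister 0.62 [ 0.655 -0.11   0.124] 330.2
scene bottle 0.71 [ 0.651 -0.     0.151] 37.3
scene bar_lid 0.66 [ 0.652 -0.105  0.118] 332.0
scene bowl 0.9 [ 0.568 -0.066  0.034] 249.4
scene tongue_tip 0.6 [0.402 0.004 0.01 ] 158.8
scene platter 0.6 [ 0.575 -0.059  0.   ] 21.9
scene foot 0.6 [ 0.575 -0.072  0.   ] 293.7
top knob 0.92 [ 0.481 -0.072  0.146] 186.5
top flat_lid 0.73 [ 0.34  -0.457  0.112] 239.8
top canister 0.71 [ 0.65  -0.114  0.124] 326.6
top bottle 0.63 [0.635 0.    0.151] 43.7
top bar_lid 0.6 [0.535 0.025 0.118] 111.9
top bowl 0.5 [ 0.574 -0.073  0.034] 289.4
top tongue_tip 0.92 [0.398 0.003 0.01 ] 159.4
top platter 0.88 [ 0.573 -0.065  0.   ] 307.4
top foot 0.98 [ 0.576 -0.069  0.   ] 307.5
```

Request:
apply_moves(deltas=[22,0.1,-4.8,0,3,22,0.5,-9.7,0,6,22,1.1,-14.5,0,9,22,2.0,-19.3,0,12,22,3.2,-24.0,0,15,22,4.5,-28.6,0,18,22,6.2,-33.2,0,21,22,8.0,-37.7,0,24,22,9.4,-40.6,0,26,22,10.5,-42.8,0,27.5,22,10.5,-42.8,0,27.5,22,10.5,-42.8,0,27.5])

```text
clock: 11.38
position: [0.4854, -0.0264, 0.1306]
ee_rot: [0.0, 0.981, -0.195, 0.0]
contact_force: [3.9, 1.6, -3.4]
width: 0.0281
gripper_force: 20.4
```

```bash
python3 - <<'E'
from h import *
s=get_state(); print(s["position"],s["contact_force"],s["width"])
o=[]
for n in("scene","top"):
    im=get_image(n)
    for k,z in dict(knob=.146,flat_lid=.112,canister=.124,bottle=.151,bar_lid=.118,bowl=.034,tongue_tip=.01).items():
        for r in place_of(k,im)[:1]:
            P=atz(im,r["point"],z); p=P-[.57,-.0615,0]; print(n,k,round(r["score"],2),P.round(3),np.degrees(np.arctan2(p[1],p[0])).round(1)%360)
    f=im["frame"][:,:,::-1]; u=proj(im,[.53,-.045,.05]).astype(int)
    f=cv2.resize(f[u[1]-60:u[1]+60,u[0]-50:u[0]+50],None,fx=4,fy=4,interpolation=cv2.INTER_CUBIC)
    px=lambda P:tuple(((proj(im,P)-u+[50,60]+.5)*4).round().astype(int).tolist())
    for ax in((.570,-.0615),):
        a=np.radians(157.9); d=np.array([np.cos(a),np.sin(a)]); e=np.array([-d[1],d[0]])*.013
        q=[px([*(np.array(ax)+d*r+s2*e),.01]) for r,s2 in((.13,-1),(.185,-1),(.185,1),(.13,1))]
        cv2.polylines(f,[np.array(q)],True,(0,255,0),1)
        cv2.polylines(f,[np.array([px([ax[0]+.14*np.cos(t),ax[1]+.14*np.sin(t),.034]) for t in np.linspace(0,6.3,80)])],False,(0,255,0),1)
    o.append(f)
cv2.imwrite("pics/c5.png",np.hstack(o))
E
```

```text
[ 0.48540189 -0.02643218  0.13059191] [ 3.87350073  1.63664024 -3.37105434] 0.028069061855140125
scene knob 0.84 [ 0.478 -0.017  0.146] 154.1
scene flat_lid 0.57 [ 0.519 -0.139  0.112] 236.3
scene canister 0.6 [ 0.62  -0.143  0.124] 301.2
scene bottle 0.71 [ 0.675 -0.03   0.151] 16.6
scene bar_lid 0.62 [ 0.621 -0.072  0.118] 347.9
scene bowl 0.62 [ 0.57  -0.056  0.034] 91.2
top knob 0.66 [ 0.484 -0.022  0.146] 155.2
top flat_lid 0.92 [ 0.516 -0.133  0.112] 233.2
top canister 0.95 [ 0.612 -0.144  0.124] 297.0
top bottle 0.81 [ 0.659 -0.045  0.151] 10.4
top bar_lid 0.63 [0.583 0.04  0.118] 82.7
top bowl 0.65 [ 0.569 -0.066  0.034] 253.2
top tongue_tip 0.58 [0.4   0.008 0.01 ] 157.7
```

View pics/c5.png

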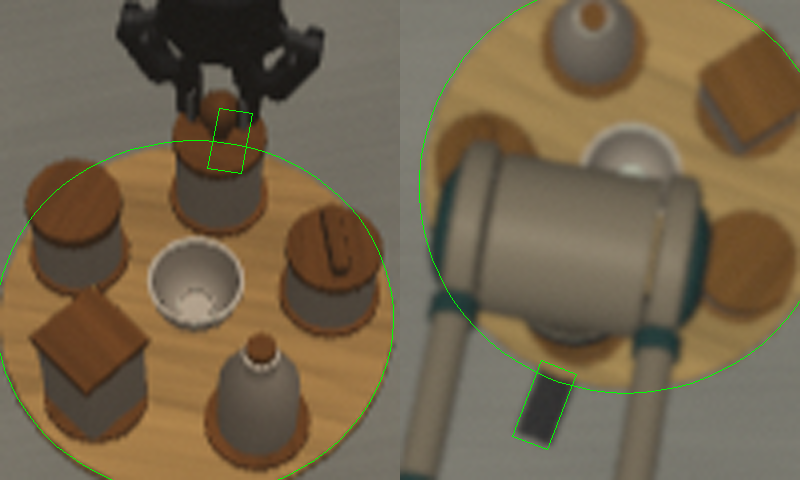

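The tongue fits the 158° outline (top panel, around (545,405)), and the gripped knob stands at about 157.5°. The bowl is upright in the middle.

```bash
python3 -c "
from rig import *
print(sign_off())"
```

```text
the job is handed in; nothing more can be done
None
```

The job is handed in: the ball-knob jar is at the front, within about 1° of the tongue line by my measurements, with the gripper still holding the knob at about 20 N and the bowl upright in the middle. The verdict wasn't shown, and I didn't re-measure the mugs, tumbler and spoon at the end, though no move went near them.

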